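# Open the workshop lock box by its combination dial

### The arm

A 7-joint arm with a two-finger parallel gripper is mounted at the origin on the work surface. World frame = base frame: x ahead of the robot, y to its left, z up, the work surface at z = 0. Lengths are in m, angles in rad, forces in N, time in s.
With the tool pointing down it reaches from about 0.35 to 0.9 m from the base axis. Payload 8.1 kg.
Tool frame: the origin (TCP) lies between the finger pads; the fingertips stand 8 mm ahead of it and the grasp point (between the pads) lies 11 mm behind it (arm.tcp_to_tips is the distance from the TCP to the fingertips, in m); z points along the fingers, x is the direction in which the jaws open and shut, and the axes are right-handed (so a half turn about z gives the same grasp; the last joint's range is limited). The gripper opens to 92 mm and grips with 3 to 60 N. Pads are 19 mm wide; open, the fingers measure 130 mm over their backs; the gripper's body (75 mm by 190 mm) begins 47 mm behind the grasp point.
Start: joints at [1.131, 0.434, 0.025, 1.573, -0.012, 1.134, -0.075], TCP at [0.207, -0.59, 0.235] pointing down, gripper open.
Joint ranges: [-2.62, 2.62], [-0.44, 2.09], [-1.27, 1.32], [0.08, 2.57], [-1.32, 4.46], [0.12, 2], [-2.74, 2.74]. Speed limits (rad/s): [2.22, 2.22, 3.01, 3.01, 3.14, 3.14, 3.14].

### API

Orientations are given as a rotation vector (axis times angle).
In Python, from cell import arm, eyes gives the robot as it stands.
- The arm moves only by the tool play_rows, never from a script. Its argument "rows" is a list of rows, each a list of 3 entries, a list of its own where there are three numbers: the shift along the tool's x, y, z each as a share of 50 cm, from -1 to 1, then the turn, a rotation vector about the tool's x, y, z each as a share of 60 degrees, from -1 to 1, then the opening, from -1 (shut) to 1 (fully open), so that 0 is half open. In form: [[[dx, dy, dz], [ax, ay, az], grip], ...]. A call has 1 to 10 rows; each row is the pose to reach, as a shift and turn from the pose commanded when the call began, along the tool's axes at that moment; what a row does not reach only later rows make up. A row lasts 1/10 s, in which the tool goes at most 50 mm and 8.59 degrees, less where a joint would pass 70% of its speed; a pose out of reach is approached as far as the arm can. A call with a number of a shift or a turn outside -1 to 1 is refused whole. A call with a gripper value outside its range is refused whole. The fingers move at their own pace and stop on an object; "newtons" is the grip in N (left out, the last holds). Time passes only in rows, so rows that repeat a pose let the fingers close. It gives the time, the measured TCP pose, the force and the opening at its end, in the units of the state.
- arm.observe(): the state, without advancing time (a new reading comes with each control period).
- eyes.get_image(name): name is "scene" or "top" or "wrist"; returns (picture, depth): 384x512x3 uint8, red, green, blue; 384x512 float32, m along the optical axis (not along the pixel's ray), 0 where there is no reading.
- eyes.get_calibration(name): a dict with "intrinsics" (3x3 intrinsics, pixels), "k1" (the pictures are not rectified: a ray, as slopes to the right and down, at radius r is drawn at 1 + k1 r^2 times it, then the intrinsics apply), "R" (3x3) and "t" (3): a world point X has camera coordinates R X + t. Camera axes: x right, y down, z forward; pixel columns grow to the right and rows downward; lengths in m; the calibration is good to about 2 mm. A picture is of the moment at which its call begins: read the wrist's pose just before it. get_calibration takes no time and is no camera call; for the wrist camera it gives the pose at the moment of the call.
- arm.sign_off(): hands the job in, once; it reports no verdict.
The state is a dict: "clock": time; "joints": joint angles; "dq": joint speeds; "joint_efforts": joint torques, N m; "position": TCP position; "ee_rot": TCP orientation; "force": force on the tool from outside, world axes, zero at the start; "ft_torque": the same for the moment, N m; "width": opening from 0.0 (shut) to 1.0 (fully open).
Only numpy, scipy, OpenCV 4.12 (cv2) and the standard library are available. Lean on these libraries where they do the work, as an engineer would, in place of code of your own. Each camera call takes 0.05 s, during which the arm holds its last target.

### The job

Open the grey lock box: turn its dial left to 18, right to 3, then left again towards 16, pausing on 18 and on 3, and on the last turn go slowly and gently and stop where you feel the sprung bolt drop in and the dial catch, which is only roughly at 16. Then slide the hatch fully open (it goes away from the front of the box) and let go. Do not force the dial or the hatch against the bolt, and leave the other things on the bench where they are.

Things in the scene. Friction and masses are not known exactly. Their poses are not given: they have to be found in the camera images.
- safe: Grey steel lock box fixed to the bench, 200 (its x) x 280 (its y) x 80 mm high; origin at the centre of its underside, z up, front at its -x. On top: the dial at box (0, 75) mm; on the -y half the hatch between two steel rails along x (at y -136.5 and -13.5 mm, 7 mm wide, tops 91 mm above the bench).
- dial_grip (a point): Point on the dial's vertical axis, half-way up its grip bar, 112 mm above the bench; turns with the dial, x axis along the bar to the pointer end. Black 62 mm disc (top 92 mm above the bench) with an upright grip bar: 14 mm thick, 23 mm from the axis to the butt, 22 mm to the pointed end with the white line, top 124 mm above the bench.
- dial_zero (a point): The 0 mark, longest tick of the fixed 92 mm scale ring around the dial, at box (40, 75, 83) mm, a small steel stud just outside it. 20 ticks, no numerals: numbers 0 to 19 count clockwise from it seen from above, 18 degrees (0.314 rad) apart, every fifth tick longer. Axes as the box.
- dial (a joint): Dial angle in rad, growing clockwise seen from above (right), 0 with the pointer at 0. So 18 is -0.628, 3 is +0.942, 16 is -1.257. Stops at -1.9 and +1.9: it does not go right round. Starts within 0.25 of 0. Friction about 0.05 N m. Do not go left of -0.8 before the last turn: the bolt may drop in, and it stays in.
- gate (a point): Centre of the dial wheel inside the box, at box (0, 75, 60) mm. Its worn gate: turning left, somewhere within 0.35 rad of 16 (differs each time) the bolt drops in, helping the dial on with 0.1 N m, then letting go; up to 0.2 rad further the dial is caught and torque against the turn rises steeply: 0.08 to 0.15 N m over friction is a sure sign; 0.39 N m puts 15 N on the bolt, too much.
- bolt: Sprung bolt inside the box; seen is only its steel stud, 6 mm thick and 6 mm high, in a black slot between dial and hatch. Origin at the stud's foot: box (0, 20, 80) mm locked; dropping into the gate moves it 6 mm along box +y (to the dial) by its own 4 N spring and frees the hatch. Not to be handled; over 15 N on it from wheel or hatch damages the lock.
- hatch_grip (a point): Middle of the hatch's black grip fin, 110 mm above the bench, at box (-67, -75) mm when shut; axes as the box. Fin: 14 mm thick along x, 50 mm along y, from 86 to 122 mm above the bench. The aluminium hatch plate is 100 (x) x 114 (y) x 5 mm, its top 86 mm above the bench.
- hatch (a joint): Travel of the hatch in m: 0 shut, 0.075 fully open at its stop, growing along the box's +x (away from the front). Slides against about 2.5 N of friction and stays where it is left; locked, it stops after 1.5 mm against the bolt.
- mouse: Bystander, not to be moved: red computer mouse, 100 x 58 x 34 mm; origin at its underside's centre.
- screwdriver: Bystander, not to be moved: 190 mm screwdriver lying flat; origin at its underside's centre.
- tape: Bystander, not to be moved: roll of tape, 90 mm across, 20 mm high, lying flat; origin at its underside's centre.
- marker: Bystander, not to be moved: grey marker pen, 146 mm long, 16 mm thick, lying flat; origin at its underside's centre.

How it is judged:
On the way, in this order (a step that is already met when the one before it is completed fails the run):
1. dial turned left and paused on 18 (value of joint dial between -0.748 and -0.508 rad and velocity of joint dial between -0.15 and 0.15 rad/s), for 0.3 s.
2. dial turned right and paused on 3 (value of joint dial between 0.822 and 1.062 rad and velocity of joint dial between -0.15 and 0.15 rad/s), for 0.3 s.
3. dial turned left until the bolt has dropped in, the hatch still shut (y of bolt in the frame of safe above 0.0245 m and value of joint hatch below 0.01 m), for 0.2 s.
At the end, for the whole second after the job is handed in: The hatch is open by at least 68 of its 75 mm and at rest, and the bolt is still drawn in (moved at least 4.5 mm towards the dial) with the dial caught near 16 (value of joint hatch above 0.068 m and y of bolt in the frame of safe above 0.0245 m and velocity of joint hatch between -0.01 and 0.01 m/s and value of joint dial below -0.8 rad); the robot touches nothing.
It fails at once if the lock is forced: more than 15 N on the bolt (contact force between bolt and anything else above 15 N).
It fails at once if another thing on the bench is moved by more than 30 mm (distance of any of mouse, screwdriver, tape, marker from where it was at the start of the episode above 0.03 m).
It also fails if it takes over 72 s, if anything falls off the work surface, if the arm or the gripper's body presses on something with over 40 N, if the wrist force passes 120 N, or if a joint passes its speed limit or range.

## Working session

There is one attempt and no reset: what is moved stays moved. The work goes in short steps, Python scripts to look and compute and a tool call to move; the robot and the scene stay as the last step left them, time stands still between calls to the robot, and variables do not carry over. Pictures are saved under pics/ and viewed, and the job is handed in when it is done.

Besides the shell and the picture viewer there is one more tool, called after "Request:" as a command line: name --argument value ..., lists and objects as JSON in quotes. play_rows: Moves the arm, as the interface text tells. Its arguments: {"type":"object","properties":{"rows":{"type":"array","items":{"type":"array"}},"newtons":{"type":"number"}},"required":["rows"]}

```bash
mkdir -p pics; ls; python3 - <<'E'
from cell import arm, eyes
import cv2,numpy as np
s=arm.observe();print(s)
for n in ["scene","top"]:
    im,d=eyes.get_image(n);cv2.imwrite(f"pics/{n}0.png",im[:,:,::-1]);np.savez(f"pics/{n}0.npz",im=im,d=d)
    print(n,eyes.get_calibration(n))
E
```

```text
pics
{'clock': 0.0, 'joints': array([ 1.13139257,  0.4352379 ,  0.0250117 ,  1.57408228, -0.01157415,
        1.13398948, -0.0750751 ]), 'dq': array([ 2.28093048e-05, -1.12237501e-03,  8.39220889e-04,  3.01204255e-04,
        5.64610992e-04,  1.92248559e-04,  1.42534786e-04]), 'joint_efforts': array([-4.54974615e-04, -6.67846584e+01,  9.84820984e-01, -3.14455962e+01,
       -6.06786017e-02,  4.30432206e-02,  2.42250781e-04]), 'position': array([ 0.20630237, -0.58945305,  0.23394188]), 'ee_rot': array([-2.56166705e+00,  1.81733857e+00,  2.16673950e-03]), 'force': array([-0.0309208 , -0.41703548,  0.13917366]), 'ft_torque': array([-0.01667071, -0.00498875,  0.04698204]), 'width': 1.00077799139554}
scene {'intrinsics': array([[351.77179401,   0.        , 261.67990666],
       [  0.        , 351.77179401, 190.21941135],
       [  0.        ,   0.        ,   1.        ]]), 'k1': -0.06944219071032669, 'R': array([[ 0.15193216,  0.98825737,  0.01624784],
       [ 0.82123655, -0.11707342, -0.55844815],
       [-0.54998831,  0.09818955, -0.82938029]]), 't': array([-0.15200459, -0.46244955,  1.14854858])}
top {'intrinsics': array([[409.01423598,   0.        , 254.59246847],
       [  0.        , 409.01423598, 192.89812577],
       [  0.        ,   0.        ,   1.        ]]), 'k1': 0.035330867947068356, 'R': array([[-0.01961309, -0.99972892,  0.01254605],
       [-0.98633291,  0.017294  , -0.16385454],
       [ 0.16359315, -0.01558828, -0.98640473]]), 't': array([0.05050542, 0.64938002, 0.97272687])}
```

View pics/scene0.png

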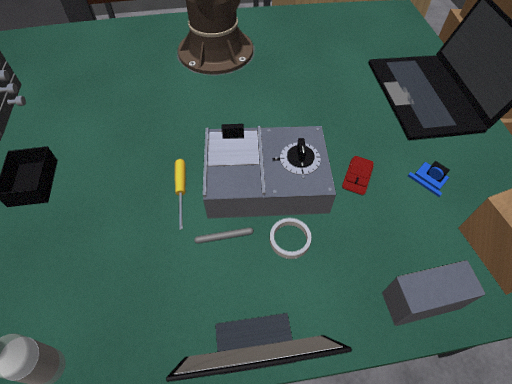

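View pics/top0.png

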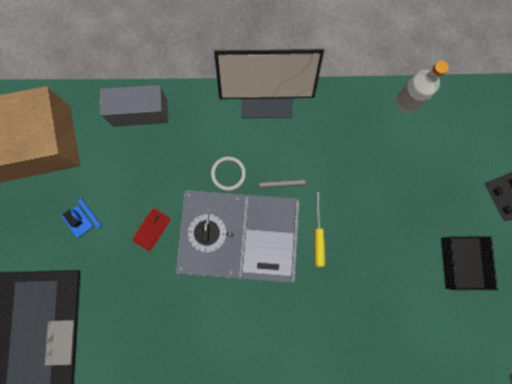

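The scene view shows the box between the screwdriver and the mouse, with the hatch fin at (233,131) and the dial at (301,157). In the top view the dial is at (207,233), the fin at (268,266), the tape at (228,173) and the marker at (282,184).

```bash
cat > h.py <<'E'
import numpy as np,cv2
from cell import arm,eyes
def ray(c,px):
    px=np.atleast_2d(np.asarray(px,float));K=c['intrinsics']
    p=np.stack([(px[:,0]-K[0,2])/K[0,0],(px[:,1]-K[1,2])/K[1,1]],1);q=p.copy()
    for _ in range(20): q=p/(1+c['k1']*(q**2).sum(1,keepdims=True))
    d=np.c_[q,np.ones(len(q))]@c['R'];o=-c['R'].T@c['t'];return o,d
def onz(c,px,z):
    o,d=ray(c,px);return o+d*((z-o[2])/d[:,2])[:,None]
def proj(c,X):
    Y=np.atleast_2d(X)@c['R'].T+c['t'];q=Y[:,:2]/Y[:,2:];q=q*(1+c['k1']*(q**2).sum(1,keepdims=True))
    return q*c['intrinsics'][0,0]+c['intrinsics'][:2,2]
E
python3 - <<'E'
import cv2,numpy as np
im=np.load('pics/top0.npz')['im'];c=im[180:290,170:310,::-1]
cv2.imwrite('pics/topc.png',cv2.resize(c,None,fx=5.5,fy=5.4,interpolation=cv2.INTER_CUBIC))
im=np.load('pics/scene0.npz')['im'];c=im[115:225,195:340,::-1]
cv2.imwrite('pics/scc.png',cv2.resize(c,None,fx=5.4,fy=5.4,interpolation=cv2.INTER_CUBIC))
E
```

```text
(no output)
```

View pics/topc.png

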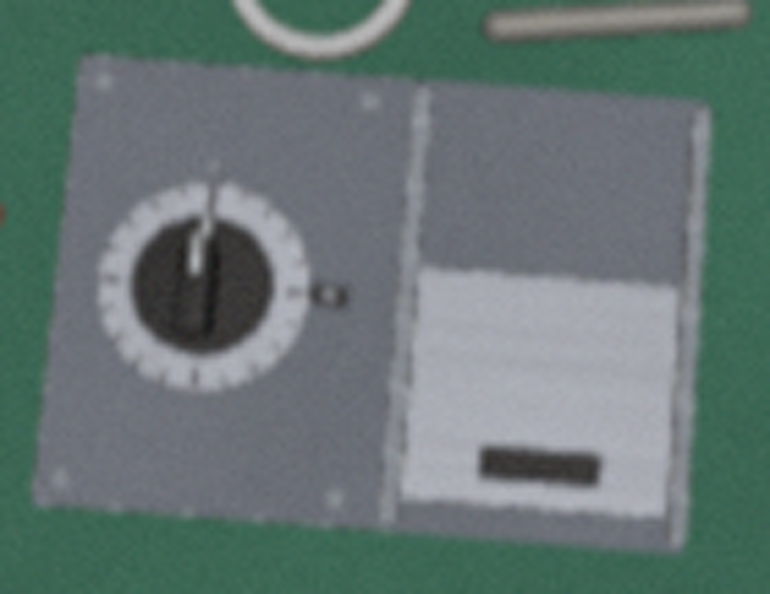

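View pics/scc.png

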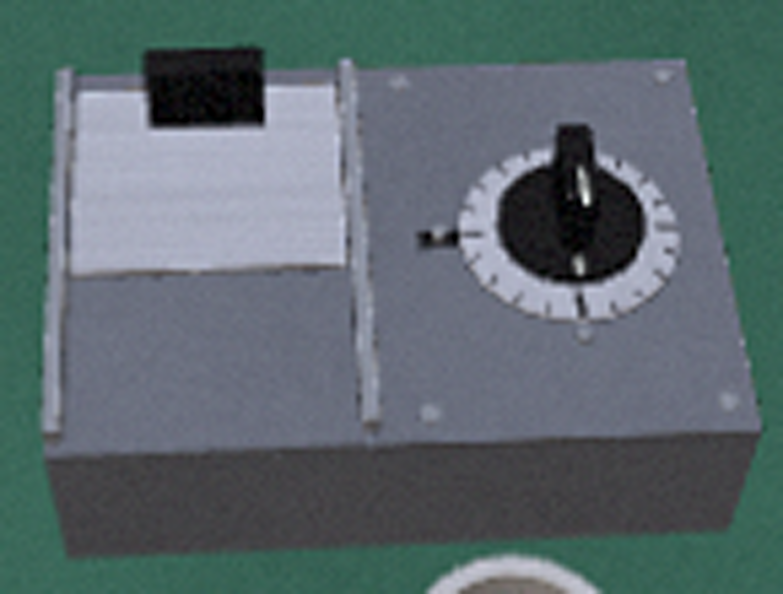

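```bash
cat > fit.py <<'E'
from h import *
from scipy.optimize import least_squares
def T(p): return (np.asarray(p,float)+.5)/np.array([5.5,5.4])-.5+[170,180]
def S(p): return (np.asarray(p,float)+.5)/np.array([5.4,5.4])-.5+[195,115]
B={'fl':(100,140,80),'bl':(-100,140,80),'ring':(0,75,83),'br':(100,-140,80),'fin':(-67,-75,122),'studb':(0,20,86),'plate1':(-17,-18,86),'zero':(46,75,83)}
t=[('fl',T((80,56))),('bl',T((34,505))),('ring',T((203,286))),('fin',T((541,466)))]
s=[('fl',S((761,430))),('bl',S((686,62))),('ring',S((570,235))),('br',S((45,457)))]
ct,cs=[eyes.get_calibration(n) for n in('top','scene')]
def w(p,b):
    b=np.array(b)/1000;c,s_=np.cos(p[2]),np.sin(p[2]);return [p[0]+c*b[0]-s_*b[1],p[1]+s_*b[0]+c*b[1],b[2]]
def f(p,which=3):
    r=[]
    if which&1:
        for n,u in t:r+=list(proj(ct,w(p,B[n]))[0]-u)
    if which&2:
        for n,u in s:r+=list(proj(cs,w(p,B[n]))[0]-u)
    return np.array(r)
for k in(1,2,3):
    o=least_squares(f,[.55,0,0],args=(k,));print(k,o.x,np.round(o.fun,1))
p=o.x
for n in('ring','fin','zero'):print(n,w(p,B[n]))
# pointer line
a=onz(ct,[T((195,272)),T((204,228))],.124);print(a)
E
python3 fit.py
```

```text
1 [ 0.54410931  0.08045004 -0.09193187] [-0.1 -0.2 -0.4  0.1  0.3  0.1  0.3 -0. ]
2 [ 0.54512494  0.08046419 -0.09913265] [ 0.4  0.3  0.1 -0.3 -0.  -0.4 -0.4  0.1]
3 [ 0.54447432  0.08042985 -0.09548444] [ 0.1 -0.5 -0.5 -0.2  0.3 -0.2  0.1 -0.1  0.4 -0.2 -0.2 -0.6 -0.1 -0.7
 -0.3  0.1]
ring [np.float64(0.5516247781250883), np.float64(0.15508821460280287), np.float64(0.083)]
fin [np.float64(0.4706290632198829), np.float64(0.012159231653246116), np.float64(0.122)]
zero [np.float64(0.597415240005476), np.float64(0.1507026016717797), np.float64(0.083)]
[[0.5543213  0.15484914 0.124     ]
 [0.57296692 0.15111003 0.124     ]]
```

```bash
cat >> h.py <<'E'
from scipy.spatial.transform import Rotation as Ro
def st(): return arm.observe()
def row(pos,az,s=None):
    """shares to reach world pos, tool down with tool x at azimuth az"""
    s=s or st();R=Ro.from_rotvec(s['ee_rot'])
    x=np.array([np.cos(az),np.sin(az),0]);z=np.array([0,0,-1.]);y=np.cross(z,x)
    Rt=Ro.from_matrix(np.c_[x,y,z])
    d=R.inv().apply(np.array(pos)-s['position'])/.5
    a=(R.inv()*Rt).as_rotvec()/(np.pi/3)
    return np.round(d,4),np.round(a,4)
def show():
    s=st();x=Ro.from_rotvec(s['ee_rot']).as_matrix()
    print('t',round(s['clock'],2),'pos',np.round(s['position'],4),'az',round(np.arctan2(x[1,0],x[0,0]),4),'tilt',np.round(x[:2,2],4),'F',np.round(s['force'],2),'M',np.round(s['ft_torque'],3),'w',round(s['width'],3),'q',np.round(s['joints'],3));return s
E
python3 -c "
from h import *
show();print(row([.5516,.155,.25],1.37)); print(row([.40,-.17,.26],-.2))"
```

```text
t 0.1 pos [ 0.2063 -0.5895  0.2341] az -1.2341 tilt [-0.0006  0.0013] F [0.32 0.21 0.85] M [-0.002 -0.042  0.017] w 1.003 q [ 1.131  0.435  0.025  1.574 -0.012  1.134 -0.075]
(array([-1.1772, -1.1437, -0.0304]), array([-1.7000e-03,  6.0000e-04, -2.4867e+00]))
(array([-0.664 , -0.6428, -0.051 ]), array([-6.000e-04,  1.300e-03, -9.874e-01]))
```

Request:
play_rows --rows '[[[-0.664,-0.643,-0.05],[0,0,-0.98],1],[[-0.664,-0.643,-0.05],[0,0,-0.98],1],[[-0.664,-0.643,-0.05],[0,0,-0.98],1],[[-0.664,-0.643,-0.05],[0,0,-0.98],1],[[-0.664,-0.643,-0.05],[0,0,-0.98],1],[[-0.664,-0.643,-0.05],[0,0,-0.98],1],[[-0.664,-0.643,-0.05],[0,0,-0.98],1],[[-0.664,-0.643,-0.05],[0,0,-0.98],1],[[-0.664,-0.643,-0.05],[0,0,-0.98],1],[[-0.664,-0.643,-0.05],[0,0,-0.98],1]]'

```text
clock: 1.1
position: [0.4021, -0.165, 0.2602]
ee_rot: [-3.124, 0.315, -0.002]
force: [-0.4, -0.0, 0.4]
width: 0.995
```

```bash
python3 -c "
from h import *
show();print(row([.49,.155,.27],.75))"
```

```text
t 1.1 pos [ 0.4021 -0.165   0.2602] az -0.201 tilt [0.0015 0.0011] F [-0.38 -0.03  0.36] M [-0.037 -0.085 -0.065] w 0.995 q [ 6.680e-01  1.330e-01 -4.420e-01  1.941e+00  6.300e-02  1.080e+00
 -1.000e-03]
(array([ 0.0444, -0.6622, -0.0185]), array([-7.000e-04, -1.700e-03, -9.082e-01]))
```

Request:
play_rows --rows '[[[0.044,-0.66,-0.02],[0,0,-0.9],1],[[0.044,-0.66,-0.02],[0,0,-0.9],1],[[0.044,-0.66,-0.02],[0,0,-0.9],1],[[0.044,-0.66,-0.02],[0,0,-0.9],1],[[0.044,-0.66,-0.02],[0,0,-0.9],1],[[0.044,-0.66,-0.02],[0,0,-0.9],1],[[0.044,-0.66,-0.02],[0,0,-0.9],1],[[0.044,-0.66,-0.02],[0,0,-0.9],1]]'

```text
clock: 1.9
position: [0.4898, 0.1531, 0.2697]
ee_rot: [-2.925, -1.138, -0.001]
force: [-1.0, 0.7, -0.4]
width: 1.002
```

```bash
python3 -c "
from h import *
show();c=eyes.get_calibration('wrist');im,d=eyes.get_image('wrist');print(c);cv2.imwrite('pics/w1.png',im[:,:,::-1])
print(-c['R'].T@c['t'])
print(row([.5516,.155,.21],1.37))"
```

```text
t 1.9 pos [0.4898 0.1531 0.2697] az 0.7423 tilt [-0.0003  0.0032] F [-0.96  0.68 -0.4 ] M [ 0.021 -0.093 -0.015] w 1.002 q [ 0.191  0.319 -0.763  1.745  0.234  1.171  0.105]
{'intrinsics': array([[273.22823405,   0.        , 257.98931688],
       [  0.        , 273.22823405, 192.05685879],
       [  0.        ,   0.        ,   1.        ]]), 'k1': -0.06118543295369416, 'R': array([[ 0.73757378,  0.67525889,  0.00321715],
       [ 0.6439825 , -0.70482847,  0.29749515],
       [ 0.20315378, -0.21735284, -0.95471791]]), 't': array([-0.46463051, -0.2549926 ,  0.35844442])}
[0.43409071 0.21192875 0.41956715]
(array([0.0983, 0.0765, 0.1186]), array([-1.300e-03, -4.000e-04, -6.031e-01]))
```

View pics/w1.png

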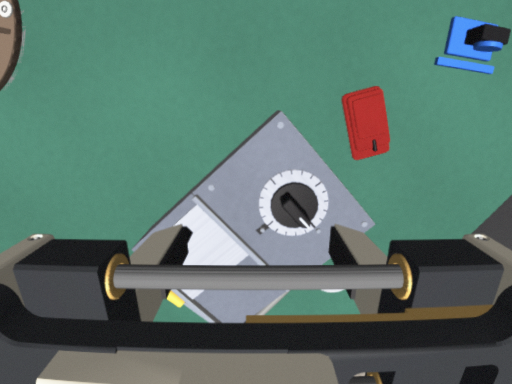

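```bash
python3 -c "
import cv2
im=cv2.imread('pics/w1.png')[160:245,240:350];cv2.imwrite('pics/w1c.png',cv2.resize(im,None,fx=7,fy=7,interpolation=cv2.INTER_CUBIC))"
```

```text
(no output)
```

View pics/w1c.png

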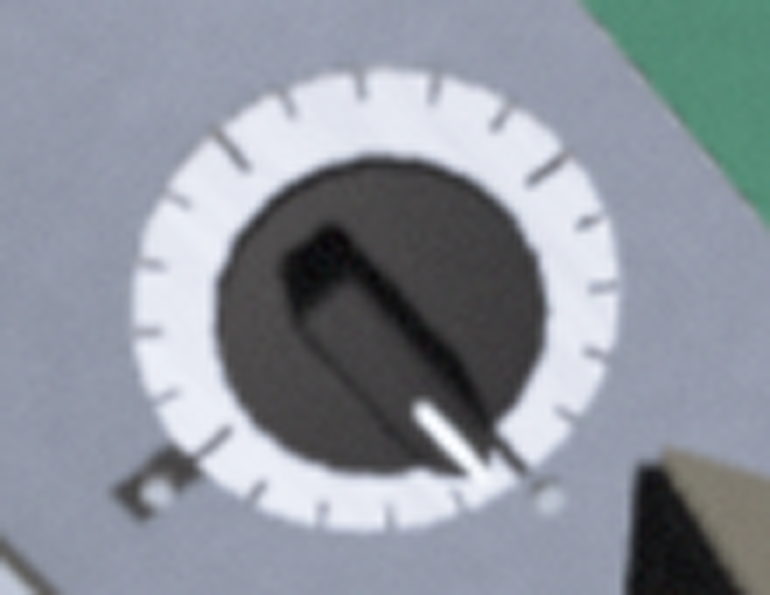

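```bash
python3 - <<'E'
from h import *
c=eyes.get_calibration('wrist')
P=lambda *a:[((x+.5)/7-.5+240,(y+.5)/7-.5+160) for x,y in a]
l=onz(c,P((420,405),(487,477)),.124);v=l[1]-l[0];print(l,np.arctan2(v[1],v[0]))
r=onz(c,P((376,299),(524,475),(215,132),(565,157),(190,463)),.083);print(r)
for a,b in((1,2),(3,4)):
    v=r[a]-r[b];print(np.arctan2(v[1],v[0]),(r[a]+r[b])/2)
E
```

```text
[[0.55339013 0.15111586 0.124     ]
 [0.57113945 0.14941961 0.124     ]] -0.09527730237070127
[[0.54874272 0.15261504 0.083     ]
 [0.59518179 0.1461588  0.083     ]
 [0.50457398 0.15590596 0.083     ]
 [0.5551288  0.19551031 0.083     ]
 [0.54569451 0.10483509 0.083     ]]
-0.10716315757753234 [0.54987789 0.15103238 0.083     ]
1.4671244854045775 [0.55041165 0.1501727  0.083     ]
```

```bash
python3 -c "
from h import *
print(row([.551,.1525,.20],1.471))"
```

```text
(array([0.094 , 0.0794, 0.1385]), array([-1.300e-03, -5.000e-04, -6.996e-01]))
```

Request:
play_rows --rows '[[[0.094,0.079,0.139],[0,0,-0.7],1],[[0.094,0.079,0.139],[0,0,-0.7],1],[[0.094,0.079,0.139],[0,0,-0.7],1],[[0.094,0.079,0.139],[0,0,-0.7],1],[[0.094,0.079,0.139],[0,0,-0.7],1],[[0.094,0.079,0.139],[0,0,-0.7],1],[[0.094,0.079,0.139],[0,0,-0.7],1]]'

```text
clock: 2.65
position: [0.5512, 0.1487, 0.2]
ee_rot: [2.339, 2.097, -0.001]
force: [0.7, 0.6, 0.3]
width: 1.0
```

```bash
python3 -c "
from h import *
show();c=eyes.get_calibration('wrist');im,d=eyes.get_image('wrist');cv2.imwrite('pics/w2.png',im[:,:,::-1])
print(proj(c,[[.5500,.151,.124],[.551,.1525,.124],[.5516,.155,.124]]))
print(row([.551,.1525,.104],1.471))"
```

```text
t 2.65 pos [0.5512 0.1487 0.2   ] az 1.4618 tilt [-0.0005 -0.0008] F [0.69 0.55 0.31] M [ 0.084 -0.238 -0.015] w 1.0 q [ 0.242  0.526 -0.87   1.702  0.44   1.123  0.704]
[[261.25500423 202.43248188]
 [263.07577655 203.32239726]
 [265.97913824 203.6665303 ]]
(array([ 0.0069, -0.001 ,  0.1922]), array([-0.0002,  0.0008, -0.0082]))
```

View pics/w2.png

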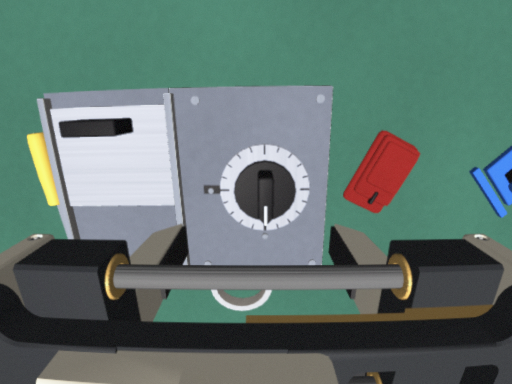

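```bash
python3 -c "
from h import *
show()
print(row([.551,.1545,.104],1.471))"
```

```text
t 2.7 pos [0.5512 0.1491 0.2001] az 1.4624 tilt [-0.0002 -0.0008] F [ 0.56 -0.51  0.06] M [ 0.07  -0.134 -0.036] w 1.002 q [ 0.241  0.526 -0.87   1.702  0.44   1.123  0.705]
(array([ 0.0109, -0.0015,  0.1922]), array([-0.0002,  0.0008, -0.0082]))
```

Request:
play_rows --rows '[[[0.011,0,0.1],[0,0,-0.008],0.2],[[0.011,0,0.1],[0,0,-0.008],0.2],[[0.011,0,0.1],[0,0,-0.008],0.0]]' --newtons 8

```text
clock: 3.0
position: [0.5512, 0.1553, 0.1503]
ee_rot: [-2.325, -2.112, 0.003]
force: [-0.1, 1.4, -0.3]
width: 0.787
```

```bash
python3 -c "
from h import *
show()
print(row([.551,.1545,.104],1.471))"
```

```text
t 3.0 pos [0.5512 0.1553 0.1503] az 1.4746 tilt [-0.0017 -0.0009] F [-0.09  1.36 -0.32] M [ 0.059 -0.196 -0.052] w 0.787 q [ 0.206  0.58  -0.84   1.754  0.494  1.035  0.661]
(array([-0.0016, -0.0002,  0.0925]), array([-0.0016,  0.001 ,  0.0034]))
```

Request:
play_rows --rows '[[[-0.001,0,0.05],[0,0,0],0.0],[[-0.001,0,0.092],[0,0,0],0.0],[[-0.001,0,0.092],[0,0,0],0.0]]'

```text
clock: 3.3
position: [0.5514, 0.1544, 0.1039]
ee_rot: [-2.326, -2.112, 0.003]
force: [-0.6, -0.1, 0.4]
width: 0.532
```

```bash
python3 -c "
from h import *
show()"
```

```text
t 3.3 pos [0.5514 0.1544 0.1039] az 1.4747 tilt [-0.0014 -0.0012] F [-0.63 -0.08  0.39] M [ 0.118 -0.099  0.002] w 0.532 q [ 0.181  0.631 -0.803  1.8    0.549  0.951  0.617]
```

Request:
play_rows --rows '[[[0,0,0],[0,0,0],-1],[[0,0,0],[0,0,0],-1],[[0,0,0],[0,0,0],-1],[[0,0,0],[0,0,0],-1],[[0,0,0],[0,0,0],-1],[[0,0,0],[0,0,0],-1]]' --newtons 12

```text
clock: 3.9
position: [0.5521, 0.1551, 0.1048]
ee_rot: [2.324, 2.113, 0.001]
force: [-1.9, -1.9, 6.7]
width: 0.147
```

```bash
python3 -c "
from h import *
show()"
```

```text
t 3.9 pos [0.5521 0.1551 0.1048] az 1.4758 tilt [ 0.0008 -0.0002] F [-1.85 -1.93  6.74] M [-0.204  0.073 -0.053] w 0.147 q [ 0.181  0.63  -0.804  1.799  0.549  0.951  0.617]
```

Request:
play_rows --rows '[[[0,0,0],[0,0,-0.06],-1],[[0,0,0],[0,0,-0.15],-1],[[0,0,0],[0,0,-0.25],-1],[[0,0,0],[0,0,-0.35],-1],[[0,0,0],[0,0,-0.45],-1],[[0,0,0],[0,0,-0.54],-1],[[0,0,0],[0,0,-0.6],-1],[[0,0,0],[0,0,-0.6],-1],[[0,0,0],[0,0,-0.6],-1]]'

```text
clock: 4.8
position: [0.552, 0.1556, 0.1048]
ee_rot: [1.557, 2.729, 0.001]
force: [0.2, 0.2, 5.6]
width: 0.152
```

```bash
python3 -c "
from h import *
show();im,d=eyes.get_image('top');cv2.imwrite('pics/t2.png',im[:,:,::-1]);show()
im,d=eyes.get_image('scene');cv2.imwrite('pics/s2.png',cv2.resize(im[100:230,190:350,::-1],None,fx=5,fy=4.6,interpolation=cv2.INTER_CUBIC))"
```

```text
t 4.8 pos [0.552  0.1556 0.1048] az 2.1047 tilt [0.0006 0.0006] F [0.16 0.22 5.59] M [0.047 0.122 0.102] w 0.152 q [ 0.266  0.691 -0.956  1.792  0.66   1.014  1.152]
t 4.85 pos [0.552  0.1557 0.1048] az 2.1046 tilt [0.0007 0.0006] F [-0.81 -0.51  5.34] M [0.166 0.09  0.035] w 0.154 q [ 0.265  0.691 -0.956  1.793  0.66   1.014  1.152]
```

View pics/s2.png

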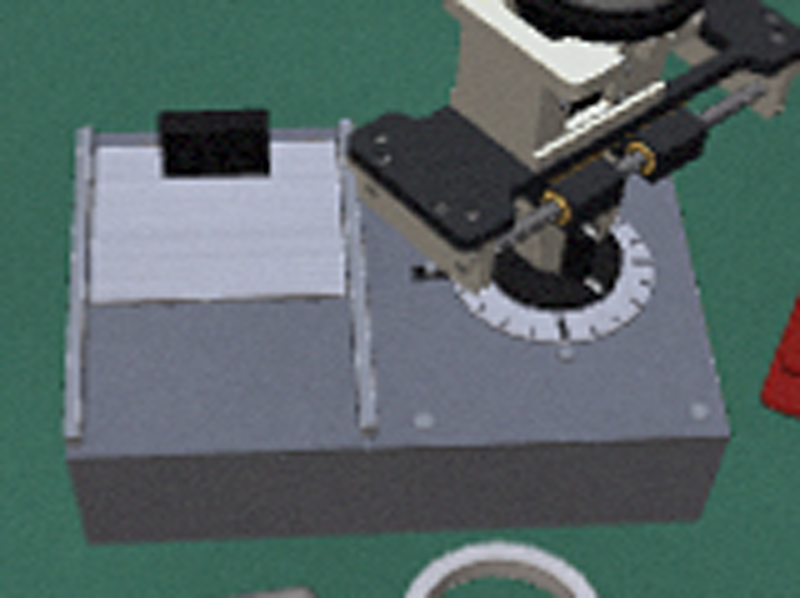

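Request:
play_rows --rows '[[[0,0,0],[0,0,0],-1],[[0,0,0],[0,0,0],-1],[[0,0,0],[0,0,0],-1],[[0,0,0],[0,0,0.06],-1],[[0,0,0],[0,0,0.15],-1],[[0,0,0],[0,0,0.25],-1],[[0,0,0],[0,0,0.35],-1],[[0,0,0],[0,0,0.45],-1],[[0,0,0],[0,0,0.55],-1],[[0,0,0],[0,0,0.6],-1]]'

```text
clock: 5.9
position: [0.5521, 0.1551, 0.1048]
ee_rot: [2.328, 2.109, 0.001]
force: [-0.9, -1.9, 5.7]
width: 0.155
```

```bash
python3 -c "
from h import *
show()"
```

```text
t 5.9 pos [0.5521 0.1551 0.1048] az 1.4721 tilt [ 0.0009 -0.0004] F [-0.93 -1.87  5.72] M [-0.2    0.049  0.119] w 0.155 q [ 0.18   0.63  -0.804  1.799  0.549  0.95   0.614]
```

Request:
play_rows --rows '[[[0,0,0],[0,0,0.06],-1],[[0,0,0],[0,0,0.17],-1],[[0,0,0],[0,0,0.29],-1],[[0,0,0],[0,0,0.41],-1],[[0,0,0],[0,0,0.53],-1],[[0,0,0],[0,0,0.65],-1],[[0,0,0],[0,0,0.76],-1],[[0,0,0],[0,0,0.85],-1],[[0,0,0],[0,0,0.9],-1],[[0,0,0],[0,0,0.9],-1]]'

```text
clock: 6.9
position: [0.5517, 0.1545, 0.1048]
ee_rot: [3.03, 0.824, -0.0]
force: [-2.0, -4.3, 9.4]
width: 0.15
```

```bash
python3 -c "
from h import *
show()
im,d=eyes.get_image('scene');cv2.imwrite('pics/s3.png',cv2.resize(im[100:230,190:350,::-1],None,fx=5,fy=4.6,interpolation=cv2.INTER_CUBIC))"
```

```text
t 6.9 pos [0.5517 0.1545 0.1048] az 0.5313 tilt [ 0.0002 -0.0014] F [-2.02 -4.29  9.37] M [-0.664  0.455 -0.103] w 0.15 q [ 0.032  0.56  -0.568  1.812  0.382  0.881 -0.182]
```

View pics/s3.png

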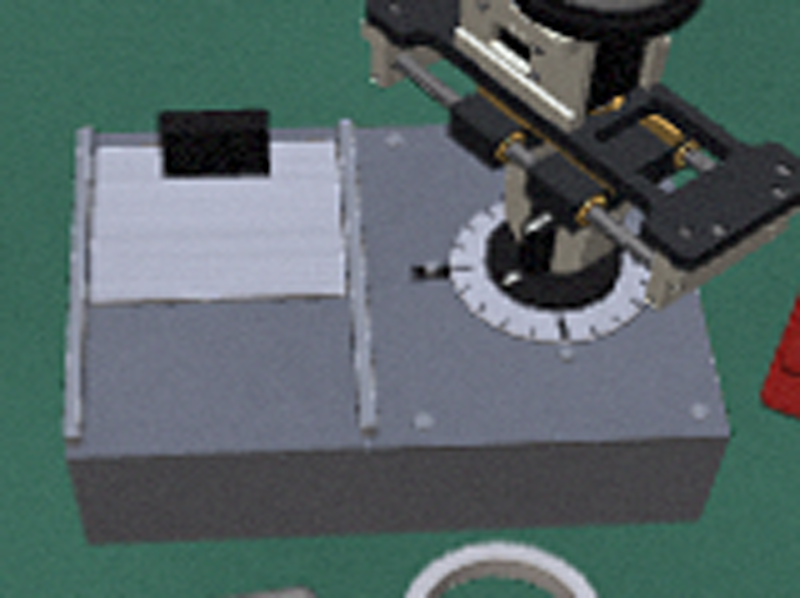

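```bash
python3 - <<'E'
from h import *
c=eyes.get_calibration('scene');C=np.array([.5518,.155]);by=-.098
for th in(0.8,.94,1.1):
  for r,z in((.022,.124),(.022,.092),(.027,.092),(.031,.092)):
    a=by-th;X=[*(C+r*np.array([np.cos(a),np.sin(a)])),z]
    p=(proj(c,X)[0]-[190,100]+.5)*[5,4.6]-.5;print(th,r,z,p.round())
for k in(0,3):
    a=by-k*.31416;X=[*(C+.04*np.array([np.cos(a),np.sin(a)])),.083];print(k,((proj(c,X)[0]-[190,100]+.5)*[5,4.6]-.5).round())
E
```

```text
0.8 0.022 0.124 [530. 237.]
0.8 0.022 0.092 [523. 280.]
0.8 0.027 0.092 [515. 286.]
0.8 0.031 0.092 [510. 291.]
0.94 0.022 0.124 [524. 233.]
0.94 0.022 0.092 [518. 276.]
0.94 0.027 0.092 [509. 281.]
0.94 0.031 0.092 [503. 286.]
1.1 0.022 0.124 [519. 228.]
1.1 0.022 0.092 [513. 272.]
1.1 0.027 0.092 [503. 276.]
1.1 0.031 0.092 [496. 279.]
0 [563. 331.]
3 [486. 306.]
```

Request:
play_rows --rows '[[[0,0,0],[0,0,0],-1],[[0,0,0],[0,0,0],-1],[[0,0,0],[0,0,0],-1],[[0,0,0],[0,0,-0.06],-1],[[0,0,0],[0,0,-0.17],-1],[[0,0,0],[0,0,-0.29],-1],[[0,0,0],[0,0,-0.41],-1],[[0,0,0],[0,0,-0.53],-1],[[0,0,0],[0,0,-0.65],-1],[[0,0,0],[0,0,-0.75],-1]]' --newtons 9

```text
clock: 7.95
position: [0.5521, 0.155, 0.1048]
ee_rot: [2.478, 1.93, 0.001]
force: [-1.7, -2.1, 5.0]
width: 0.147
```

```bash
python3 -c "
from h import *
show()"
```

```text
t 7.95 pos [0.5521 0.155  0.1048] az 1.3235 tilt [ 0.0007 -0.0002] F [-1.74 -2.1   5.04] M [-0.211  0.094 -0.121] w 0.147 q [ 0.159  0.617 -0.768  1.801  0.523  0.938  0.488]
```

Request:
play_rows --rows '[[[0,0,0],[0,0,-0.09],-1],[[0,0,0],[0,0,-0.19],-1],[[0,0,0],[0,0,-0.29],-1],[[0,0,0],[0,0,-0.4],-1],[[0,0,0],[0,0,-0.5],-1],[[0,0,0],[0,0,-0.6],-1],[[0,0,0],[0,0,-0.7],-1],[[0,0,0],[0,0,-0.78],-1],[[0,0,0],[0,0,-0.83],-1],[[0,0,0],[0,0,-0.86],-1]]'

```text
clock: 8.95
position: [0.5519, 0.1557, 0.1048]
ee_rot: [1.395, 2.815, 0.001]
force: [-1.8, -0.9, 5.8]
width: 0.152
```

```bash
cat > feel.py <<'E'
from h import *
import sys
M=[];W=[]
for i in range(3):
    s=st();M.append(s['ft_torque'][2]);W.append(s['width'])
    im,_=eyes.get_image(sys.argv[1] if len(sys.argv)>1 else 'scene')
s=show();M.append(s['ft_torque'][2]);W.append(s['width'])
x=Ro.from_rotvec(s['ee_rot']).as_matrix();az=np.arctan2(x[1,0],x[0,0]) % (2*np.pi)
print('THETA %.3f'%(-.098+np.pi/2-az),'Mz mean %.3f'%np.mean(M),np.round(M,3),'w %.4f'%np.mean(W))
cv2.imwrite('pics/f%05d.png'%round(s['clock']*100),cv2.resize(im[110:200,240:340,::-1] if len(sys.argv)<2 else im[200:265,170:260,::-1],None,fx=6,fy=6,interpolation=cv2.INTER_CUBIC))
E
python3 feel.py
```

```text
t 9.1 pos [0.5519 0.1557 0.1048] az 2.22 tilt [0.0005 0.0007] F [-0.8   0.32  5.45] M [0.186 0.17  0.028] w 0.151 q [ 0.28   0.704 -0.984  1.791  0.681  1.027  1.25 ]
THETA -0.747 Mz mean -0.032 [-0.116 -0.05   0.009  0.028] w 0.1516
```

```bash
ls pics | grep f0
```

```text
f00910.png
```

View pics/f00910.png

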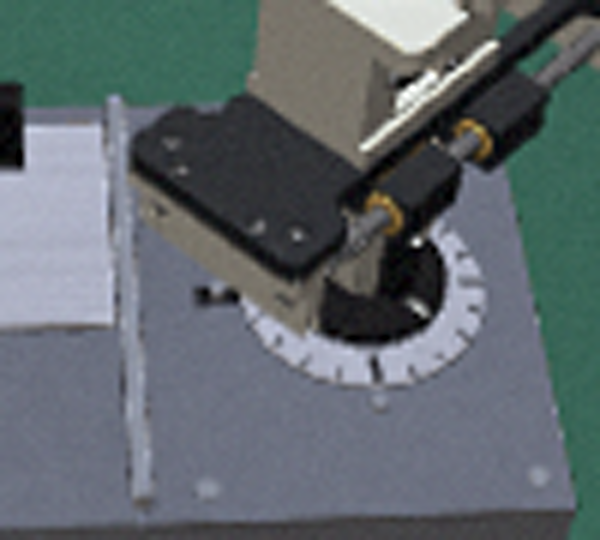

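Request:
play_rows --rows '[[[0,0,0],[0,0,-0.02],-1],[[0,0,0],[0,0,-0.04],-1],[[0,0,0],[0,0,-0.06],-1],[[0,0,0],[0,0,-0.08],-1]]'

```text
clock: 9.5
position: [0.5519, 0.1557, 0.1048]
ee_rot: [1.277, 2.87, 0.001]
force: [-1.4, -0.1, 5.2]
width: 0.153
```

```bash
python3 feel.py
```

```text
t 9.65 pos [0.5519 0.1557 0.1048] az 2.3037 tilt [0.0005 0.0007] F [-1.69  0.01  5.  ] M [ 0.213  0.272 -0.042] w 0.15 q [ 0.289  0.713 -1.003  1.791  0.695  1.037  1.322]
THETA -0.831 Mz mean -0.097 [-0.173 -0.113 -0.06  -0.042] w 0.1511
```

Request:
play_rows --rows '[[[0,0,0],[0,0,-0.02],-1],[[0,0,0],[0,0,-0.04],-1],[[0,0,0],[0,0,-0.06],-1]]'

```text
clock: 9.95
position: [0.5518, 0.1558, 0.1048]
ee_rot: [1.186, 2.909, 0.001]
force: [-1.5, -0.2, 5.3]
width: 0.15
```

```bash
python3 feel.py; ls pics|tail -1
```

```text
t 10.1 pos [0.5518 0.1558 0.1048] az 2.3667 tilt [0.0005 0.0008] F [-1.6   0.46  5.05] M [0.191 0.211 0.028] w 0.154 q [ 0.296  0.72  -1.017  1.79   0.706  1.044  1.376]
THETA -0.894 Mz mean -0.052 [-0.116 -0.076 -0.043  0.028] w 0.1522
w2.png
```

Request:
play_rows --rows '[[[0,0,0],[0,0,-0.02],-1],[[0,0,0],[0,0,-0.04],-1],[[0,0,0],[0,0,-0.05],-1]]'

```text
clock: 10.4
position: [0.5518, 0.1558, 0.1048]
ee_rot: [1.11, 2.939, 0.001]
force: [-2.4, -0.4, 6.1]
width: 0.152
```

```bash
python3 feel.py; ls pics|grep f0
```

```text
t 10.55 pos [0.5518 0.1558 0.1048] az 2.4188 tilt [0.0005 0.0008] F [-1.36  0.81  6.2 ] M [ 0.25   0.224 -0.084] w 0.15 q [ 0.302  0.726 -1.029  1.79   0.715  1.05   1.421]
THETA -0.946 Mz mean -0.112 [-0.135 -0.126 -0.101 -0.084] w 0.1505
f00910.png
f00965.png
f01010.png
f01055.png
```

```bash
cat >> feel.py <<'E'
print('stud',im[158:161,270:288].mean(axis=(0,2)).round().astype(int))
E
python3 - <<'E'
import cv2
for n in('00910','01055'):
    im=cv2.resize(cv2.imread(f'pics/f{n}.png'),(100,90),interpolation=cv2.INTER_AREA);print(im[48:51,30:48].mean(axis=(0,2)).round().astype(int))
E
```

```text
[116 113  78  41  35  86  95  63  43  56 130 138 123 115 114 109  97  91]
[115 115  79  42  33  84  96  62  43  55 136 156 146 131 121 117 115 116]
```

Request:
play_rows --rows '[[[0,0,0],[0,0,-0.02],-1],[[0,0,0],[0,0,-0.04],-1],[[0,0,0],[0,0,-0.05],-1]]'

```text
clock: 10.85
position: [0.5518, 0.1558, 0.1048]
ee_rot: [1.032, 2.967, 0.001]
force: [-2.8, -1.5, 4.3]
width: 0.15
```

```bash
python3 feel.py
```

```text
t 11.0 pos [0.5518 0.1558 0.1048] az 2.4712 tilt [0.0003 0.0008] F [-2.02  0.49  5.73] M [ 0.251  0.261 -0.01 ] w 0.153 q [ 0.308  0.732 -1.041  1.789  0.724  1.057  1.466]
THETA -0.998 Mz mean -0.072 [-0.105 -0.084 -0.088 -0.01 ] w 0.1512
stud [115 116  74  36  29  89  96  61  53  63 136 152 137 123 121 116 115 114]
```

Request:
play_rows --rows '[[[0,0,0],[0,0,-0.02],-1],[[0,0,0],[0,0,-0.04],-1],[[0,0,0],[0,0,-0.05],-1]]'

```text
clock: 11.3
position: [0.5517, 0.1559, 0.1048]
ee_rot: [0.954, 2.993, 0.001]
force: [-2.7, -0.3, 5.7]
width: 0.154
```

```bash
python3 feel.py
```

```text
t 11.45 pos [0.5517 0.1559 0.1048] az 2.5236 tilt [0.0003 0.0008] F [-1.32  1.33  6.25] M [ 0.228  0.341 -0.004] w 0.152 q [ 0.313  0.738 -1.053  1.789  0.732  1.063  1.511]
THETA -1.051 Mz mean -0.042 [-0.048 -0.067 -0.049 -0.004] w 0.1527
stud [114 116  77  37  28  90  94  65  65  72 138 144 130 123 120 116 113 114]
```

Request:
play_rows --rows '[[[0,0,0],[0,0,-0.02],-1],[[0,0,0],[0,0,-0.04],-1],[[0,0,0],[0,0,-0.05],-1]]'

```text
clock: 11.75
position: [0.5517, 0.1559, 0.1048]
ee_rot: [0.876, 3.017, 0.001]
force: [-2.4, 0.3, 5.0]
width: 0.153
```

```bash
python3 feel.py
```

```text
t 11.9 pos [0.5517 0.1559 0.1048] az 2.576 tilt [0.0003 0.0008] F [-2.28 -0.34  5.33] M [ 0.289  0.313 -0.019] w 0.152 q [ 0.319  0.744 -1.065  1.789  0.741  1.07   1.556]
THETA -1.103 Mz mean -0.044 [-0.052 -0.069 -0.035 -0.019] w 0.1517
stud [113 117  76  38  33  78  83  78  83  90 127 129 121 121 116 114 116 114]
```

View pics/f01190.png

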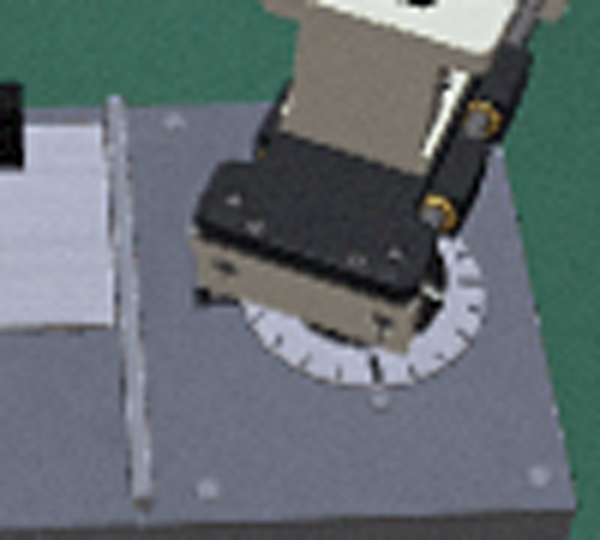

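The gripper body now hides the stud in the scene view (stud area ~(222,295)). I'll check whether the wrist view shows it instead.

```bash
python3 -c "
from h import *
im,d=eyes.get_image('wrist');cv2.imwrite('pics/w3.png',im[:,:,::-1])
c=eyes.get_calibration('wrist');ca,sa=np.cos(-.098),np.sin(-.098);print(proj(c,[.5518+sa*.055,.155-ca*.055,.086]))
im,d=eyes.get_image('top');cv2.imwrite('pics/t3.png',cv2.resize(im[180:290,170:310,::-1],None,fx=5,fy=5))"
```

```text
[[217.44861775 160.86092542]]
```

View pics/w3.png

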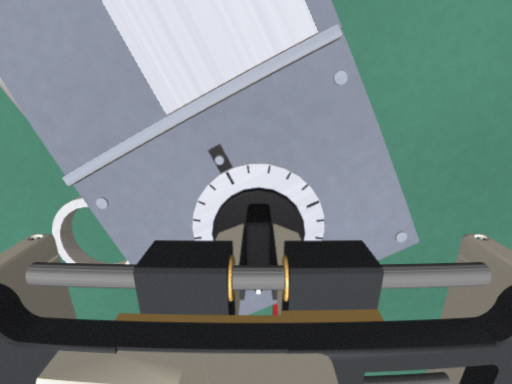

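View pics/t3.png

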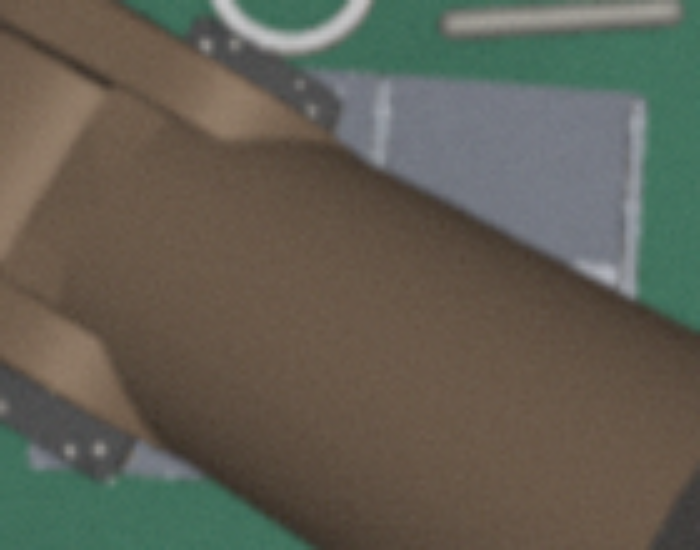

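```bash
cat > feel.py <<'E'
from h import *
M=[];W=[]
for i in range(2):
    s=st();M.append(s['ft_torque'][2]);W.append(s['width'])
    c=eyes.get_calibration('wrist');im,_=eyes.get_image('wrist')
s=show();M.append(s['ft_torque'][2]);W.append(s['width'])
x=Ro.from_rotvec(s['ee_rot']).as_matrix();az=np.arctan2(x[1,0],x[0,0]) % (2*np.pi)
print('THETA %.3f'%(-.098+np.pi/2-az),'Mz mean %.3f'%np.mean(M),np.round(M,3),'w %.4f'%np.mean(W))
ys=np.arange(8,40,1.5)/1000;xs=np.arange(-2,3)/1000;ca,sa=np.cos(-.098),np.sin(-.098)
g=cv2.cvtColor(im,cv2.COLOR_RGB2GRAY)
P=np.array([[.5518-sa*(y-.075)+ca*x_,.155+ca*(y-.075)+sa*x_,.086] for y in ys for x_ in xs])
uv=proj(c,P).astype(np.float32);v=cv2.remap(g,uv[:,:1],uv[:,1:],cv2.INTER_LINEAR).reshape(len(ys),len(xs)).mean(1)
print('boxy',[f'{y*1000:.0f}:{a:.0f}' for y,a in zip(ys,v)])
a,b=uv.mean(0).astype(int);cv2.imwrite('pics/v%05d.png'%round(s['clock']*100),cv2.resize(im[b-30:b+30,a-40:a+40,::-1],None,fx=7,fy=7,interpolation=cv2.INTER_CUBIC))
E
python3 feel.py
```

```text
t 12.1 pos [0.5517 0.1559 0.1048] az 2.576 tilt [0.0003 0.0008] F [-2.33  0.03  6.28] M [0.288 0.307 0.027] w 0.151 q [ 0.319  0.744 -1.065  1.789  0.741  1.07   1.556]
THETA -1.103 Mz mean 0.010 [-0.021  0.024  0.027] w 0.1505
boxy ['8:146', '10:146', '11:115', '12:70', '14:69', '16:70', '17:99', '18:165', '20:174', '22:162', '23:88', '24:65', '26:65', '28:115', '29:190', '30:177', '32:179', '34:188', '35:183', '36:182', '38:226', '40:230']
```

Request:
play_rows --rows '[[[0,0,0],[0,0,-0.02],-1],[[0,0,0],[0,0,-0.04],-1],[[0,0,0],[0,0,-0.05],-1]]'

```text
clock: 12.4
position: [0.5517, 0.1559, 0.1048]
ee_rot: [0.796, 3.039, 0.001]
force: [-2.0, 0.7, 5.4]
width: 0.152
```

```bash
python3 feel.py
```

```text
t 12.5 pos [0.5517 0.1559 0.1048] az 2.6289 tilt [0.0003 0.0008] F [-2.44  0.63  5.7 ] M [0.226 0.322 0.108] w 0.155 q [ 0.324  0.751 -1.076  1.788  0.75   1.076  1.602]
THETA -1.156 Mz mean 0.056 [0.017 0.043 0.108] w 0.1529
boxy ['8:146', '10:145', '11:111', '12:69', '14:67', '16:67', '17:66', '18:110', '20:168', '22:173', '23:157', '24:78', '26:62', '28:118', '29:186', '30:178', '32:178', '34:182', '35:182', '36:183', '38:224', '40:230']
```

The stud is beginning to move (20 → 21.5 mm) and the dial torque has turned to helping, so the bolt is entering the gate. I'll use smaller steps.

Request:
play_rows --rows '[[[0,0,0],[0,0,-0.015],-1],[[0,0,0],[0,0,-0.03],-1]]'

```text
clock: 12.7
position: [0.5517, 0.156, 0.1049]
ee_rot: [0.748, 3.051, 0.001]
force: [-2.0, 1.0, 6.2]
width: 0.147
```

```bash
python3 feel.py
```

```text
t 12.8 pos [0.5516 0.1559 0.1048] az 2.6606 tilt [0.0002 0.0008] F [-1.74  0.64  5.29] M [0.193 0.359 0.136] w 0.152 q [ 0.327  0.754 -1.083  1.788  0.755  1.08   1.629]
THETA -1.188 Mz mean 0.079 [0.038 0.063 0.136] w 0.1505
boxy ['8:145', '10:145', '11:111', '12:67', '14:66', '16:67', '17:65', '18:65', '20:70', '22:141', '23:170', '24:175', '26:140', '28:122', '29:192', '30:182', '32:185', '34:182', '35:176', '36:182', '38:224', '40:230']
```

Request:
play_rows --rows '[[[0,0,0],[0,0,-0.015],-1],[[0,0,0],[0,0,-0.03],-1]]'

```text
clock: 13.0
position: [0.5516, 0.1559, 0.1048]
ee_rot: [0.701, 3.062, 0.001]
force: [-2.8, 0.6, 5.7]
width: 0.153
```

```bash
python3 feel.py
```

```text
t 13.1 pos [0.5516 0.1559 0.1048] az 2.6919 tilt [0.0001 0.0008] F [-2.14  0.68  5.64] M [0.24  0.401 0.015] w 0.153 q [ 0.331  0.758 -1.09   1.788  0.76   1.084  1.656]
THETA -1.219 Mz mean -0.017 [-0.008 -0.058  0.015] w 0.1534
boxy ['8:145', '10:145', '11:106', '12:66', '14:67', '16:65', '17:65', '18:64', '20:64', '22:64', '23:111', '24:168', '26:174', '28:173', '29:191', '30:183', '32:175', '34:182', '35:174', '36:184', '38:225', '40:230']
```

Request:
play_rows --rows '[[[0,0,0],[0,0,-0.01],-1],[[0,0,0],[0,0,-0.02],-1]]'

```text
clock: 13.3
position: [0.5516, 0.1559, 0.1048]
ee_rot: [-0.669, -3.07, -0.001]
force: [-2.1, 0.6, 6.4]
width: 0.153
```

```bash
python3 feel.py
```

```text
t 13.4 pos [0.5516 0.1559 0.1048] az 2.7125 tilt [0.0002 0.0008] F [-2.66 -0.49  6.72] M [ 0.224  0.402 -0.018] w 0.152 q [ 0.333  0.761 -1.095  1.788  0.764  1.087  1.674]
THETA -1.240 Mz mean -0.023 [-0.058  0.006 -0.018] w 0.1523
boxy ['8:146', '10:145', '11:102', '12:65', '14:66', '16:65', '17:64', '18:65', '20:63', '22:64', '23:111', '24:164', '26:172', '28:176', '29:187', '30:182', '32:179', '34:183', '35:181', '36:183', '38:224', '40:230']
```

Request:
play_rows --rows '[[[0,0,0],[0,0,-0.01],-1],[[0,0,0],[0,0,-0.02],-1]]'

```text
clock: 13.6
position: [0.5516, 0.1559, 0.1048]
ee_rot: [-0.637, -3.076, -0.001]
force: [-2.8, 0.1, 5.2]
width: 0.152
```

```bash
python3 feel.py
```

```text
t 13.7 pos [0.5516 0.156  0.1048] az 2.7335 tilt [0.0001 0.0009] F [-2.86 -0.49  6.71] M [0.294 0.466 0.029] w 0.155 q [ 0.335  0.763 -1.099  1.788  0.767  1.09   1.692]
THETA -1.261 Mz mean -0.007 [-0.028 -0.022  0.029] w 0.1521
boxy ['8:145', '10:145', '11:102', '12:66', '14:64', '16:65', '17:64', '18:62', '20:62', '22:64', '23:113', '24:167', '26:173', '28:174', '29:189', '30:182', '32:178', '34:182', '35:183', '36:181', '38:224', '40:229']
```

Request:
play_rows --rows '[[[0,0,0],[0,0,-0.01],-1],[[0,0,0],[0,0,-0.02],-1]]'

```text
clock: 13.9
position: [0.5516, 0.1559, 0.1048]
ee_rot: [-0.604, -3.083, -0.001]
force: [-2.1, -0.2, 6.1]
width: 0.151
```

```bash
python3 feel.py|grep THETA
```

```text
THETA -1.282 Mz mean -0.043 [-0.063 -0.084  0.017] w 0.1518
```

Request:
play_rows --rows '[[[0,0,0],[0,0,-0.01],-1],[[0,0,0],[0,0,-0.02],-1]]'

```text
clock: 14.2
position: [0.5515, 0.156, 0.1048]
ee_rot: [-0.572, -3.089, -0.001]
force: [-3.4, 1.1, 5.8]
width: 0.15
```

```bash
python3 feel.py|grep THETA
```

```text
THETA -1.303 Mz mean -0.010 [-0.047 -0.004  0.021] w 0.1514
```

Request:
play_rows --rows '[[[0,0,0],[0,0,-0.01],-1],[[0,0,0],[0,0,-0.02],-1]]'

```text
clock: 14.5
position: [0.5516, 0.156, 0.1048]
ee_rot: [-0.54, -3.095, -0.001]
force: [-1.8, 1.2, 4.6]
width: 0.147
```

```bash
python3 feel.py|grep THETA
```

```text
THETA -1.324 Mz mean -0.007 [-0.012 -0.024  0.015] w 0.1493
```

Request:
play_rows --rows '[[[0,0,0],[0,0,-0.01],-1],[[0,0,0],[0,0,-0.02],-1]]'

```text
clock: 14.8
position: [0.5515, 0.156, 0.1048]
ee_rot: [-0.507, -3.1, -0.001]
force: [-2.1, 0.4, 5.5]
width: 0.149
```

```bash
python3 feel.py
```

```text
t 14.9 pos [0.5515 0.156  0.1048] az 2.8172 tilt [0.     0.0009] F [-3.05  0.13  6.65] M [ 0.279  0.495 -0.069] w 0.155 q [ 0.343  0.773 -1.118  1.787  0.781  1.101  1.765]
THETA -1.344 Mz mean -0.084 [-0.112 -0.073 -0.069] w 0.1518
boxy ['8:144', '10:145', '11:98', '12:65', '14:64', '16:63', '17:63', '18:62', '20:62', '22:62', '23:110', '24:165', '26:174', '28:177', '29:184', '30:181', '32:179', '34:181', '35:183', '36:180', '38:222', '40:230']
```

Request:
play_rows --rows '[[[0,0,0],[0,0,-0.01],-1],[[0,0,0],[0,0,-0.015],-1]]'

```text
clock: 15.1
position: [0.5515, 0.156, 0.1048]
ee_rot: [-0.483, -3.104, -0.001]
force: [-2.6, 0.9, 6.4]
width: 0.148
```

```bash
python3 feel.py|grep THETA
```

```text
THETA -1.360 Mz mean -0.147 [-0.186 -0.1   -0.155] w 0.1506
```

Request:
play_rows --rows '[[[0,0,0],[0,0,-0.01],-1]]'

```text
clock: 15.3
position: [0.5515, 0.156, 0.1048]
ee_rot: [-0.467, -3.106, -0.001]
force: [-2.2, 0.9, 5.5]
width: 0.153
```

```bash
python3 feel.py|grep THETA
```

```text
THETA -1.370 Mz mean -0.192 [-0.211 -0.163 -0.202] w 0.1526
```

The torque has climbed from about 0 to 0.19 N m over 0.05 rad with the stud fully in, so the dial is caught. I'll stop turning and release it.

Request:
play_rows --rows '[[[0,0,0],[0,0,0.005],-0.4],[[0,0,0],[0,0,0.005],-0.1],[[0,0,0],[0,0,0.005],0],[[0,0,0],[0,0,0.005],0],[[0,0,-0.05],[0,0,0.005],0],[[0,0,-0.12],[0,0,0],0],[[0,0,-0.2],[0,0,0],0],[[0,0,-0.2],[0,0,0],0]]'

```text
clock: 16.2
position: [0.5535, 0.1574, 0.2093]
ee_rot: [0.467, 3.101, 0.007]
force: [-0.1, -0.4, -0.9]
width: 0.5
```

```bash
python3 feel.py; python3 -c "
from h import *
im,d=eyes.get_image('wrist');cv2.imwrite('pics/w4.png',im[:,:,::-1])"
```

```text
t 16.3 pos [0.5522 0.1552 0.2049] az 2.8423 tilt [ 0.0018 -0.0001] F [ 0.25 -0.88 -0.63] M [ 0.127 -0.034  0.031] w 0.499 q [ 0.388  0.667 -1.193  1.68   0.651  1.252  1.894]
THETA -1.369 Mz mean 0.002 [-0.007 -0.018  0.031] w 0.5005
boxy ['8:152', '10:150', '11:126', '12:75', '14:71', '16:72', '17:70', '18:71', '20:71', '22:72', '23:110', '24:170', '26:182', '28:177', '29:188', '30:196', '32:194', '34:194', '35:198', '36:201', '38:220', '40:235']
```

View pics/w4.png

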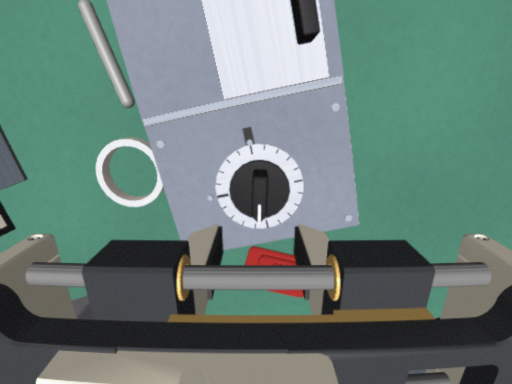

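```bash
python3 -c "
from h import *
show();print(row([.4706,.0122,.21],1.86))"
```

```text
t 16.35 pos [0.5517 0.1547 0.2037] az 2.8423 tilt [-0.0001 -0.0008] F [ 1.26  0.63 -0.49] M [ 0.181 -0.02   0.065] w 0.5 q [ 0.388  0.668 -1.192  1.681  0.651  1.252  1.894]
(array([ 0.0709, -0.3202, -0.0123]), array([-6.000e-04,  5.000e-04,  9.381e-01]))
```

Request:
play_rows --rows '[[[0.071,-0.32,-0.012],[0,0,0.94],0],[[0.071,-0.32,-0.012],[0,0,0.94],0],[[0.071,-0.32,-0.012],[0,0,0.94],0],[[0.071,-0.32,-0.012],[0,0,0.94],0],[[0.071,-0.32,-0.012],[0,0,0.94],0],[[0.071,-0.32,-0.012],[0,0,0.94],0],[[0.071,-0.32,-0.012],[0,0,0.94],0],[[0.071,-0.32,-0.012],[0,0,0.94],0]]'

```text
clock: 17.15
position: [0.47, 0.0122, 0.2092]
ee_rot: [-1.882, -2.514, 0.002]
force: [-0.2, -0.1, -0.3]
width: 0.502
```

Request:
play_rows --rows '[[[0,0,0],[0,0,0.94],0],[[0,0,0],[0,0,0.94],0],[[0,0,0],[0,0,0.94],0],[[0,0,0],[0,0,0.94],0],[[0,0,0],[0,0,0.94],0],[[0,0,0],[0,0,0.94],0],[[0,0,0],[0,0,0.94],0],[[0,0,0],[0,0,0.94],0]]'

```text
clock: 17.95
position: [0.4702, 0.0126, 0.2094]
ee_rot: [-2.845, -1.332, 0.003]
force: [-1.1, -0.4, -0.5]
width: 0.504
```

```bash
python3 -c "
from h import *
show();print(row([.4706,.0122,.20],-.098))"
```

```text
t 17.95 pos [0.4702 0.0126 0.2094] az 0.8755 tilt [-0.0016 -0.0003] F [-1.1  -0.38 -0.5 ] M [ 0.002 -0.114  0.025] w 0.504 q [ 0.528  0.323 -0.828  1.92   0.278  1.018  0.453]
(array([-0.0001,  0.0012,  0.0188]), array([-3.000e-04,  1.600e-03,  9.296e-01]))
```

Request:
play_rows --rows '[[[0,0.001,0.018],[0,0,0.93],0],[[0,0.001,0.018],[0,0,0.93],0],[[0,0.001,0.018],[0,0,0.93],0],[[0,0.001,0.018],[0,0,0.93],0],[[0,0.001,0.018],[0,0,0.93],0],[[0,0.001,0.018],[0,0,0.93],0],[[0,0.001,0.018],[0,0,0.93],0],[[0,0.001,0.018],[0,0,0.93],0]]'

```text
clock: 18.75
position: [0.4707, 0.0124, 0.2006]
ee_rot: [3.138, -0.152, -0.002]
force: [0.0, 0.1, -0.4]
width: 0.5
```

```bash
python3 -c "
from h import *
show();c=eyes.get_calibration('wrist');im,d=eyes.get_image('wrist');cv2.imwrite('pics/w5.png',im[:,:,::-1])
print(proj(c,[.4706,.0122,.122]))
print(row([.4706,.0122,.104],-.098))"
```

```text
t 18.75 pos [0.4707 0.0124 0.2006] az -0.0966 tilt [-0.0013 -0.0003] F [ 0.03  0.06 -0.44] M [-0.032 -0.082 -0.013] w 0.5 q [ 0.365  0.288 -0.615  1.942  0.199  0.973 -0.441]
[[258.45610214 202.13860802]]
(array([-1.000e-04,  3.000e-04,  1.933e-01]), array([0.0003, 0.0011, 0.0033]))
```

View pics/w5.png

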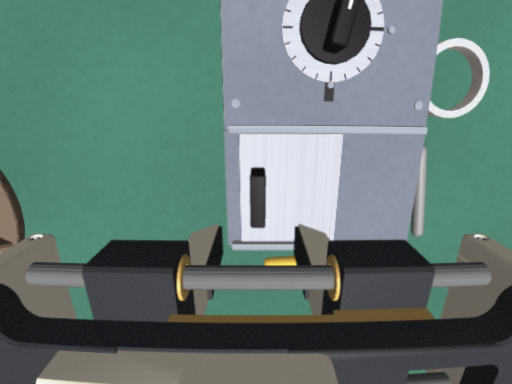

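The fin top is centred at about (258,200), on the predicted (258,202), and the stud sits at the dial end of its slot. I'll descend and grip.

Request:
play_rows --rows '[[[0,0,0.09],[0,0,0],0],[[0,0,0.16],[0,0,0],0],[[0,0,0.193],[0,0,0],0],[[0,0,0.193],[0,0,0],0],[[0,0,0.193],[0,0,0],-1],[[0,0,0.193],[0,0,0],-1],[[0,0,0.193],[0,0,0],-1],[[0,0,0.193],[0,0,0],-1],[[0,0,0.193],[0,0,0],-1],[[0,0,0.193],[0,0,0],-1]]' --newtons 12

```text
clock: 19.8
position: [0.4713, 0.0124, 0.1053]
ee_rot: [3.137, -0.156, 0.001]
force: [-2.5, -0.2, 6.1]
width: 0.15
```

```bash
python3 -c "
from h import *
show();a=-.0985;print(row([.4706+.076*np.cos(a),.0122+.076*np.sin(a),.104],-.098))"
```

```text
t 19.8 pos [0.4713 0.0124 0.1053] az -0.0997 tilt [ 0.0007 -0.0004] F [-2.48 -0.24  6.1 ] M [-0.138  0.384  0.075] w 0.15 q [ 0.3    0.415 -0.562  2.054  0.319  0.756 -0.559]
(array([0.1507, 0.0004, 0.0027]), array([ 0.0003, -0.0007, -0.0016]))
```

Request:
play_rows --rows '[[[0.004,0,0],[0,0,0],-1],[[0.008,0,0],[0,0,0],-1],[[0.01,0,0],[0,0,0],-1]]'

```text
clock: 20.1
position: [0.4763, 0.0119, 0.1053]
ee_rot: [3.137, -0.156, 0.001]
force: [-3.1, -0.2, 7.4]
width: 0.147
```

```bash
python3 -c "
from h import *
show()"
```

```text
t 20.1 pos [0.4763 0.0119 0.1053] az -0.0997 tilt [ 0.0005 -0.0004] F [-3.13 -0.16  7.37] M [-0.075  0.475  0.069] w 0.147 q [ 0.299  0.422 -0.56   2.043  0.321  0.761 -0.557]
```

It moves freely: 5 mm at about 3 N. I'll continue to 73 mm in total.

Request:
play_rows --rows '[[[0.008,0,0],[0,0,0],-1],[[0.022,0,0],[0,0,0],-1],[[0.04,0,0],[0,0,0],-1],[[0.06,0,0],[0,0,0],-1],[[0.08,0,0],[0,0,0],-1],[[0.1,0,0],[0,0,0],-1],[[0.116,0,0],[0,0,0],-1],[[0.128,0,0],[0,0,0],-1],[[0.136,0,0],[0,0,0],-1],[[0.136,0,0],[0,0,0],-1]]'

```text
clock: 21.1
position: [0.5448, 0.0053, 0.1053]
ee_rot: [-3.137, 0.157, -0.003]
force: [1.9, -0.4, 3.2]
width: 0.156
```

```bash
python3 -c "
from h import *
show()"
```

```text
t 21.1 pos [0.5448 0.0053 0.1053] az -0.0997 tilt [0.0017 0.0002] F [ 1.87 -0.42  3.22] M [-0.026 -0.342  0.074] w 0.156 q [ 0.281  0.511 -0.533  1.884  0.343  0.835 -0.529]
```

Request:
play_rows --rows '[[[0.002,0,0],[0,0,0],-1],[[0.003,0,0],[0,0,0],-1],[[0.003,0,0],[0,0,0],-1]]'

```text
clock: 21.4
position: [0.5449, 0.0053, 0.1053]
ee_rot: [3.138, -0.156, -0.0]
force: [-3.9, 1.3, 9.6]
width: 0.15
```

```bash
python3 -c "
from h import *
show()"
```

```text
t 21.4 pos [0.5449 0.0053 0.1053] az -0.0995 tilt [-0.0003 -0.0002] F [-3.87  1.25  9.64] M [0.075 0.665 0.107] w 0.15 q [ 0.281  0.513 -0.533  1.882  0.342  0.838 -0.528]
```

Travel is about 74 mm. I'll release, lift and check.

Request:
play_rows --rows '[[[0.002,0,0],[0,0,0],-0.6],[[0.002,0,0],[0,0,0],-0.3],[[0.002,0,0],[0,0,0],-0.1],[[0.002,0,0],[0,0,0],0],[[0.002,0,-0.05],[0,0,0],0],[[0.002,0,-0.12],[0,0,0],0],[[0,0,-0.2],[0,0,0],0],[[-0.05,0,-0.28],[0,0,0],0],[[-0.15,0,-0.3],[0,0,0],0],[[-0.2,0,-0.3],[0,0,0],0]]'

```text
clock: 22.4
position: [0.4439, 0.0158, 0.2563]
ee_rot: [3.137, -0.156, 0.003]
force: [-0.3, -0.5, -0.0]
width: 0.503
```

```bash
python3 -c "
from h import *
show()
for n in('scene','wrist'):
    im,d=eyes.get_image(n);cv2.imwrite(f'pics/end_{n}.png',im[:,:,::-1])
    if n=='scene': cv2.imwrite('pics/end_c.png',cv2.resize(im[115:225,195:340,::-1],None,fx=5.4,fy=5.4,interpolation=cv2.INTER_CUBIC))
show()"
```

```text
t 22.4 pos [0.4439 0.0158 0.2563] az -0.0991 tilt [ 0.0022 -0.0007] F [-0.3  -0.47 -0.04] M [-0.043 -0.118  0.066] w 0.503 q [ 0.41   0.179 -0.643  1.918  0.123  1.081 -0.383]
t 22.5 pos [0.4428 0.0152 0.2552] az -0.0989 tilt [-0.0001 -0.002 ] F [ 0.37 -0.43 -0.33] M [-0.026 -0.115 -0.001] w 0.499 q [ 0.41   0.179 -0.643  1.92   0.124  1.081 -0.383]
```

View pics/end_c.png

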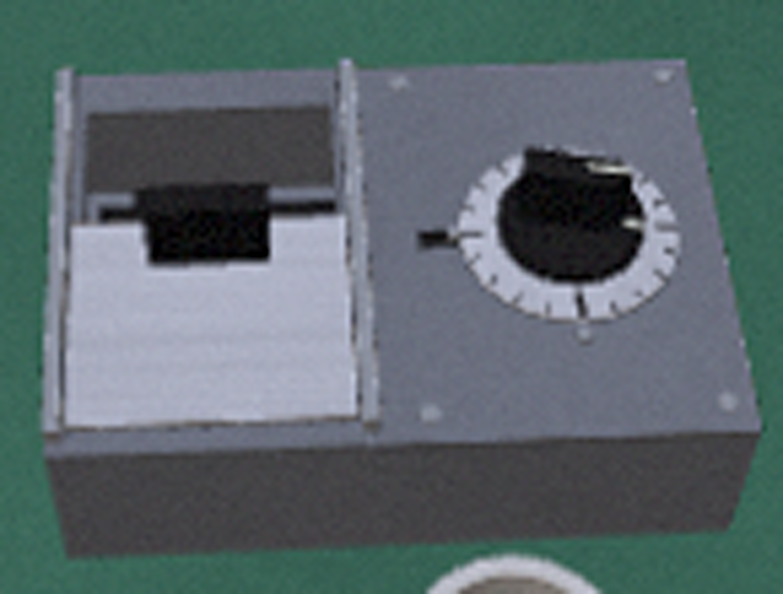

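View pics/end_wrist.png

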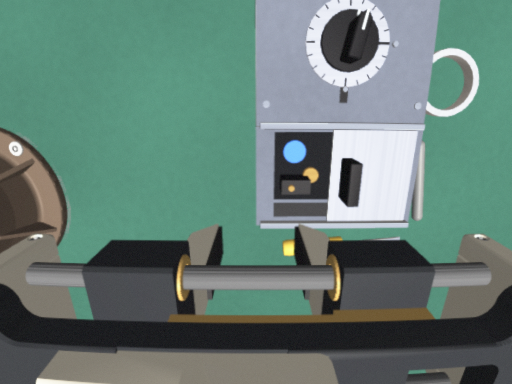

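Both views show the hatch at its far end (plate edge at row ~424, was ~270), the stud at the dial end of its slot, and the arm clear. I'll run one numeric check of the travel, then hand in.

```bash
python3 - <<'E'
from h import *
c=eyes.get_calibration('scene');f=lambda p:((p[0]+.5)/5.4-.5+195,(p[1]+.5)/5.4-.5+115)
a=onz(c,[f((208,271)),f((212,423))],.086);print(np.linalg.norm((a[1]-a[0])[:2]))
print(arm.sign_off())
E
```

```text
0.0743426392869684
the job is handed in; nothing more can be done
None
```

The lock box is open: the hatch is slid back, the bolt is drawn in, and the job was handed in at about 22.5 s. `arm.sign_off()` gives no verdict, so what follows are my own measurements.

- **Dial:** I turned it left to about -0.63 and paused, then right to about +0.94 and paused, then slowly left. The pointer in the camera view agreed with +0.94; I did not check -0.63 the same way.
- **Bolt:** The stud started moving at about -1.13 and was fully in by about -1.22, in the wrist view. I went on gently until the torque rose to about 0.19 N m at -1.37. That is roughly 0.14 over friction, so the dial was caught, and I let go there.
- **Hatch:** It slid at about 3 N. Travel was about 74 mm by the gripper and 74.3 mm by camera, against a limit of 68 mm.
- **Final state:** The last pictures show the stud at the dial end of its slot and the arm clear. I did not measure the four bystanders again. The arm never went near them, and the tape, the marker and the part of the screwdriver in view looked undisturbed; the mouse was not in the last pictures I viewed.

Two checks disagreed. The first wrist-camera fix put the dial about 4 mm from where the fixed cameras did. The grip settled where the fixed cameras had put it. The top view also read the starting dial angle as about 0.1 rad, against about 0 from the wrist; I used the wrist value, and the gripper's closed angle agreed with it.

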